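# Empty the offcut skip and ease the scrap bin's spring flap shut

### The job

Tip the bin's hinged skip right over its balance point so that both steel offcuts drop into the scrap bin, then ease the skip back upright without letting it drop onto its rest. After that shut the bin: bring its spring flap over centre and ease it all the way down so that it never slams, leaving the other things on the bench alone.

Things in the scene. Friction and masses are not known exactly. Their poses are not given: they have to be found in the camera images.
- bin: Fixed grey open steel scrap bin, 135 (x) x 210 (y) x 110 mm high, walls and floor 4 mm; origin: centre of its underside on the bench. x points away from the robot (turned up to 0.5 rad), y left, z up. Flap hinged on the rear (+x) rim, swings in the bin's x-z plane; sheet-steel tipping skip on steel brackets beside the +y wall, swings in the y-z plane.
- flap (a joint): Flap angle, rad: 0 = shut, level on the rim; 1.5 = open stop, almost upright; starts there. An over-centre spring holds it open above about 1.25 and pulls it shut below. Leaving the open stop takes about 2 N at the tab; lower down spring and weight (0.5 kg) pull harder, up to about 7 N at the tab. No damper: let go, it slams.
- flap_tab (a point): Middle of the free edge of the flap's tab, mid-thickness. Flap: steel, 5 mm thick, 206 mm wide, 135 mm long, then a tab 90 mm wide and 40 mm longer: edge 175 mm from the hinge. Shut, the tab points at the robot, 40 mm clear of the front wall, underside 111.5 mm above the bench, free space below; open, it is the top of the upright flap. Axes match the bin's when shut.
- flap_hinge (a point): Middle of the flap's hinge line, along the bin's y axis, at (67.5, 0, 114) mm in the bin's frame. At angle a the tab edge is at hinge + 175 mm x (-cos a, 0, sin a).
- skip (a joint): Angle of the tipping skip, rad: 0 = upright on its rest, as at the start; grows as it tips towards the bin; 1.85 = dumped, at its stop, mouth down over the bin. Gravity only: below about 1.35 rad it falls back upright, beyond it falls over and stays dumped. Takes about 5 N at the bar to start it loaded, 3 N empty. No damper.
- skip_bar (a point): Middle of the skip's round handle bar, 14 mm thick, parallel to the bin's x axis, about 100 mm free between two 10 mm uprights, with 50 mm of open space between bar and skip wall. Upright it is 155 mm outward (+y) of and 120 mm above the pivot (255 mm above the bench); radius 196 mm, highest point 331 mm above the bench.
- skip_pivot (a point): Middle of the skip's pivot line, along the bin's x axis, at (0, 115, 135) mm in the bin's frame. At skip angle a the bar is at pivot + (0, 155 cos a - 120 sin a, 155 sin a + 120 cos a) mm. The skip is an open sheet tray 120 mm (x) by 155 mm with a sloping chute side next to the bin.
- pipe_center (a point): Centre of a round steel pipe offcut, 40 mm across, 62 mm long, about 0.18 kg, lying in the skip at the start.
- tube_center (a point): Centre of a square steel tube offcut, 38 x 38 x 70 mm, about 0.2 kg, lying in the skip at the start.
- rod_tin: Bystander: upright tin, 66 mm across, 130 mm high, in front of the skip; origin at the centre of its underside.
- magnet: Bystander: stepped grey triangular welding magnet, 85 x 22 x 84 mm, beside the bin on its -y side; origin at the centre of its underside.
- wire_brush: Bystander: brush 200 mm long, lying on the right of the bench; origin at its underside.
- hammer: Bystander: hammer 240 mm long, lying on the right of the bench; origin at its underside.
- case: Bystander: flat grey plastic case 150 x 190 x 40 mm, on the left of the bench; origin at the centre of its underside.
- mug: Bystander: white mug 80 mm across, 90 mm high, on the right of the bench; origin at the centre of its underside.
- workpiece: Bystander: steel block 60 x 140 x 50 mm with an upright pipe stub on it, 95 mm high in all, at the left rear; origin at the centre of its underside.
- pipe_offcut: The round pipe offcut itself; origin 20 mm below its centre, its length along its x axis.
- tube_offcut: The square tube offcut itself; origin 19 mm below its centre, its length along its x axis.

How it is judged:
By the outcome, as a careful person would: the job done as asked, in the order asked, and still so for the second after the job is handed in, with the robot touching nothing.
It also fails if it takes over 72 s, if anything falls off the work surface, if the arm or the gripper's body presses on something with over 40 N, if the wrist force passes 120 N, or if a joint passes its speed limit or range.

### The arm

A 6-joint arm with a two-finger parallel gripper is mounted at the origin on the work surface. World frame = base frame: x ahead of the robot, y to its left, z up, the work surface at z = 0. Lengths are in mm, angles in rad, forces in N, time in s.
With the tool pointing down it reaches from about 350 to 975 mm from the base axis. Payload 7.1 kg.
Tool frame: the origin (TCP) lies between the finger pads; the fingertips stand 19 mm ahead of it and the grasp point (between the pads) is the TCP (ctrl.tcp_to_tips is the distance from the TCP to the fingertips, in mm); z points along the fingers, y is the line along which they close (so a half turn about z gives the same grasp; the last joint's range is limited). The gripper opens to 88 mm and grips with 3 to 60 N. Pads are 20 mm wide; open, the fingers measure 115 mm over their backs; the gripper's body (75 mm by 178 mm) begins 61 mm behind the grasp point.
Start: joints at [-0.019, 0.423, 1.63, -0, 1.089, -0.019], TCP at [624.984, 0.026, 241.675] pointing down, gripper open.
Joint ranges: [-3, 3], [-0.9, 2.11], [0.09, 2.58], [-1.31, 4.45], [0.11, 2.69], [-2.54, 2.54]. Speed limits (rad/s): [2.39, 2.39, 3.01, 3.14, 3.14, 3.14].

### API

Orientations are given as a rotation vector (axis times angle).
In Python, from workcell import status, optics, ctrl gives the robot as it stands. The module is installed in compiled form; this text tells all that it offers.
- The arm moves only by the shell command python3 -m inch 'ROWS'. ROWS is JSON, a list that holds one entry, the list of rows, each a list of 7 numbers: the shift along the tool's x, y, z in mm, then the turn, a rotation vector about the tool's x, y, z in rad, then the opening in per cent of the stroke, from 0 (shut) to 100 (fully open). A call has 1 to 20 rows; each row is the pose to reach, as a shift and turn from the pose commanded when the call began, along the tool's axes at that moment; what a row does not reach only later rows make up. A row lasts 1/10 s, in which the tool goes at most 50 mm and 8.59 degrees, less where a joint would pass 70% of its speed; a pose out of reach is approached as far as the arm can. A call with a gripper value outside its range is refused whole. The fingers move at their own pace and stop on an object; the grip force is fixed at half the most. Time passes only in rows, so rows that repeat a pose let the fingers close. It gives the time, the measured TCP pose, the force, the opening and the grip force at its end, in the units of the state.
- status.get_obs(): the state, without advancing time (a new reading comes with each control period).
- optics.get_image(name): name is "scene" or "side" or "wrist"; returns a dict with "frame" (480x640x3 uint8, red, green, blue), "fx", "fy", "cx", "cy" (pixels), "k1" (the pictures are not rectified: a ray, as slopes to the right and down, at radius r is drawn at 1 + k1 r^2 times it, then the intrinsics apply), "rvec" (rotation vector, rad) and "tvec" (3), from world to camera coordinates, as OpenCV has them; the wrist camera has in their place "hand_eye" (4x4, takes a point from camera to tool coordinates, whose origin is the TCP and whose axes are the flange's). Camera axes: x right, y down, z forward; pixel columns grow to the right and rows downward; lengths in mm; the calibration is good to about 2 mm. A picture is of the moment at which its call begins: read the wrist's pose just before it. There is no depth.
- ctrl.close_job(): hands the job in; it is judged then, once.
The state is a dict: "t": time; "qpos": joint angles; "qvel": joint speeds; "joint_torque": joint torques, N m; "ee_pos": TCP position; "orientation": TCP orientation; "ft_force": force on the tool from outside, world axes, zero at the start; "moment": the same for the moment, N m; "width": finger opening in mm; "grasp_force": force on a finger pad.
Only numpy, scipy, OpenCV 4.12 (cv2) and the standard library are available. Lean on these libraries where they do the work, as an engineer would, in place of code of your own. Each camera call takes 0.05 s, during which the arm holds its last target. There are 200 camera calls.

## Working session

There is one attempt and no reset: what is moved stays moved. The work goes in short steps, Python scripts to look and compute and a shell command to move; the robot and the scene stay as the last step left them, time stands still between calls to the robot, and variables do not carry over. Pictures are saved under pics/ and viewed, at most 12 in all, crops included, and the job is handed in when it is done.

```bash
mkdir -p pics; python3 - <<'E'
from workcell import status, optics, ctrl
import cv2
for n in ["scene","side"]:
    d=optics.get_image(n); cv2.imwrite(f"pics/{n}0.png",d["frame"][:,:,::-1]); print(n,{k:(v if k!='frame' else 0) for k,v in d.items()})
o=status.get_obs(); print(o)
E
```

```text
scene {'frame': 0, 'fx': 450.7316253451748, 'fy': 450.7316253451748, 'cx': 319.4736027990244, 'cy': 242.95238843769874, 'k1': -0.04552390833905684, 'rvec': array([ 2.07867486,  1.03754053, -0.50817706]), 'tvec': array([-310.37741955, -137.30249331, 1576.99536465])}
side {'frame': 0, 'fx': 527.1979278382663, 'fy': 527.1979278382663, 'cx': 319.97443264979427, 'cy': 237.26095352510913, 'k1': -0.10614290122443726, 'rvec': array([ 0.5873807 , -2.48621706,  1.37033304]), 'tvec': array([ 470.9510557 ,  250.72082808, 1356.34309649])}
{'t': 0.1, 'qpos': array([-1.90377751e-02,  4.23793336e-01,  1.63060761e+00,  1.18108445e-05,
        1.08860337e+00, -1.90377905e-02]), 'qvel': array([-0.00098231, -0.00120216, -0.00188893,  0.00073545,  0.00118187,
        0.00098681]), 'joint_torque': array([ 6.49496542e-04, -5.45618248e+01, -2.74323839e+01,  6.46709581e-02,
        1.88581715e-02,  1.54216096e-06]), 'ee_pos': array([6.24520257e+02, 1.42859482e-02, 2.40963703e+02]), 'orientation': array([-2.22072301e+00, -2.22071086e+00,  1.52549531e-03]), 'ft_force': array([-0.70438961,  0.74656479,  0.26122996]), 'moment': array([-0.06597653, -0.00388155, -0.02503619]), 'grasp_force': 0.0, 'width': 88.02859439426132}
```

View pics/scene0.png

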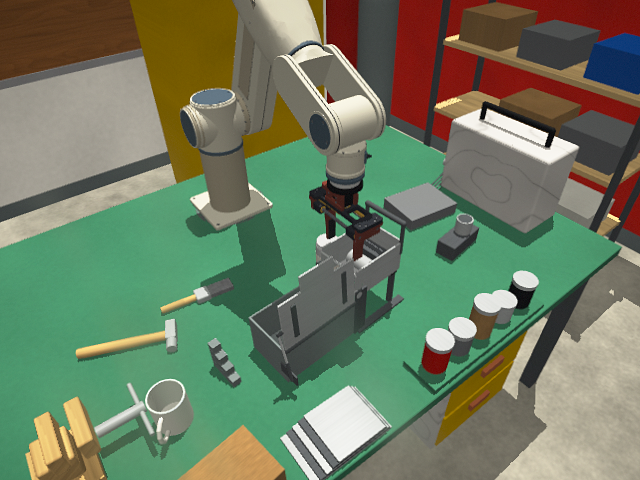

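View pics/side0.png

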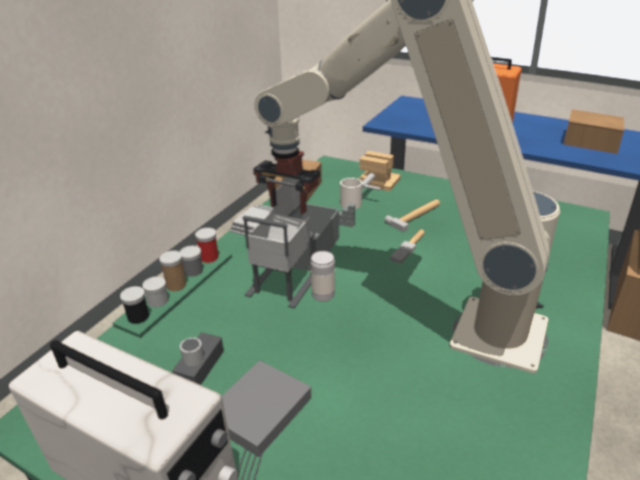

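Scene shows the bin around (310,330), the upright flap at (320,300), skip bar at about (385,220), gripper just behind it. Side shows skip at (280,240), its bar at (266,222), tin at (322,275). I need zooms.

```bash
python3 - <<'E'
import cv2, numpy as np
a=cv2.imread("pics/scene0.png")[190:390,240:420]; b=cv2.imread("pics/side0.png")[180:310,230:350]
A=cv2.resize(a,(540,600),interpolation=cv2.INTER_CUBIC)
cv2.imwrite("pics/c1.png",A)
B=cv2.resize(b,(554,600),interpolation=cv2.INTER_CUBIC)
cv2.imwrite("pics/c2.png",B)
E
```

```text
(no output)
```

View pics/c1.png

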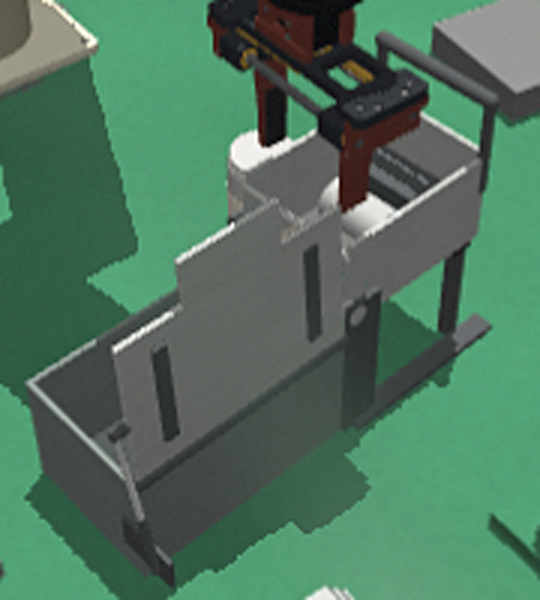

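View pics/c2.png

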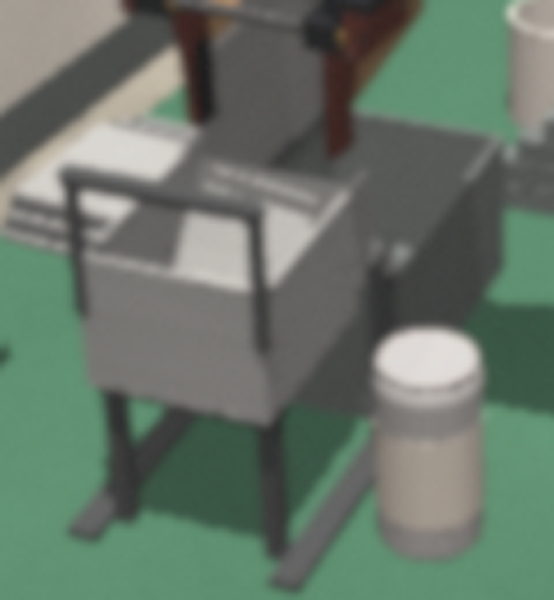

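Crops: bar ends in scene at (366.7,203.3) and (404.7,224), in side at (285.9,225.9) and (245.2,218.4). The front -y rim corner is at scene (250,317.7) and side (338.3,210.3), the tab edge corners at scene (299.3,277.3) and (333.3,257.7). Now I'll triangulate.

```bash
cat > h.py <<'E'
import numpy as np, cv2
from workcell import status, optics, ctrl
from scipy.spatial.transform import Rotation as R
C={'scene':(450.7316,319.4736,242.9524,-0.0455239,[2.07867486,1.03754053,-0.50817706],[-310.37741955,-137.30249331,1576.99536465]),
'side':(527.1979,319.9744,237.26095,-0.1061429,[0.5873807,-2.48621706,1.37033304],[470.9510557,250.72082808,1356.34309649])}
def ray(n,u,v):
    f,cx,cy,k,r,t=C[n]; K=np.array([[f,0,cx],[0,f,cy],[0,0,1.]])
    p=cv2.undistortPoints(np.array([[[u,v]]],float),K,np.array([k,0,0,0.]))[0,0]
    M=R.from_rotvec(r).as_matrix(); return -M.T@np.array(t), M.T@np.array([p[0],p[1],1])
def tri(a,b):
    o1,d1=ray('scene',*a); o2,d2=ray('side',*b)
    s=np.linalg.lstsq(np.c_[d1,-d2],o2-o1,rcond=None)[0]
    p,q=o1+s[0]*d1,o2+s[1]*d2; return (p+q)/2,np.linalg.norm(p-q)
def onz(n,uv,z):
    o,d=ray(n,*uv); return o+(z-o[2])/d[2]*d
def proj(n,P):
    f,cx,cy,k,r,t=C[n]; K=np.array([[f,0,cx],[0,f,cy],[0,0,1.]])
    return cv2.projectPoints(np.array(P,float).reshape(-1,3),np.array(r),np.array(t),K,np.array([k,0,0,0.]))[0][:,0]
E
python3 - <<'E'
from h import *
np.set_printoptions(precision=1,suppress=True)
n=tri((366.7,203.3),(285.9,225.9)); f=tri((404.7,224),(245.2,218.4)); c=tri((250,317.7),(338.3,210.3))
print(n,f,c); d=f[0]-n[0]; print(np.linalg.norm(d),np.arctan2(d[1],d[0]))
for nm,uv,z in [('rimFR',(250,317.7),110),('hingeR',(285,351.7),114),('hingeL',(355,303.3),114),('tabR',(299.3,277.3),288.5),('tabL',(333.3,257.7),288.5),('shR',(278.3,307.3),248.7),('rimside',(338.3,210.3),110)]:
    print(nm,onz('side' if nm=='rimside' else 'scene',uv,z))
E
```

```text
(array([555.6, 129.2, 253. ]), np.float64(0.5106801510773193)) (array([673. , 143.2, 253.1]), np.float64(2.5669226080377077)) (array([ 582.8, -240.2,  106.3]), np.float64(1.2753946901464381))
118.19560799976973 0.11851444051254685
rimFR [ 585.2 -241.8  110. ]
hingeR [ 716.1 -230.6  114. ]
hingeL [700.2 -24.3 114. ]
tabR [ 700.7 -172.8  288.5]
tabL [696.1 -85.4 288.5]
shR [ 709.6 -230.6  248.7]
rimside [ 580.2 -233.4  110. ]
```

Checks hold: bar at z=253 (255 expected), bin about (640,-132) at yaw ≈0.09. Next I'll rise, turn so the fingers straddle the bar, and hover above it.

```bash
python3 -m inch '[[[0,0,-40,0,0,0,100],[0,0,-80,0,0,0,100],[0,0,-110,0,0,0,100],[10,0,-110,0,0,0.12,100],[22,-2,-110,0,0,0.24,100],[34,-3,-110,0,0,0.36,100],[46,-4,-110,0,0,0.48,100],[58,-5,-110,0,0,0.6,100],[70,-6,-110,0,0,0.72,100],[82,-7,-110,0,0,0.84,100],[94,-8,-110,0,0,0.96,100],[106,-9,-110,0,0,1.08,100],[118,-10,-110,0,0,1.2,100],[130,-12,-110,0,0,1.32,100],[136,-13,-110,0,0,1.44,100],[136,-13,-110,0,0,1.483,100],[136,-13,-110,0,0,1.483,100],[136,-13,-110,0,0,1.483,100]]]'; python3 - <<'E'
from h import *
o=status.get_obs(); d=optics.get_image("wrist"); cv2.imwrite("pics/w1.png",d["frame"][:,:,::-1])
np.savez("w1.npz",p=o["ee_pos"],r=o["orientation"],**{k:d[k] for k in ("fx","cx","cy","k1","hand_eye")})
print(o["ee_pos"],o["orientation"],d["fx"],d["hand_eye"])
E
```

```text
t: 1.9
ee_pos: [611.8, 136.0, 351.4]
orientation: [3.138, 0.14, -0.001]
ft_force: [0.1, 0.3, 0.6]
width: 87.9
grasp_force: 0.0
[611.84911146 135.95656147 351.36075514] [ 3.13838400e+00  1.39969612e-01 -9.16389169e-04] 360.338789753428 [[ 4.79516856e-04 -9.53553912e-01 -3.01222022e-01  8.29476234e+01]
 [ 9.99999800e-01  5.81739041e-04 -2.49658965e-04  6.51825316e-01]
 [ 4.13295893e-04 -3.01221842e-01  9.53554000e-01 -1.43429762e+02]
 [ 0.00000000e+00  0.00000000e+00  0.00000000e+00  1.00000000e+00]]
```

View pics/w1.png

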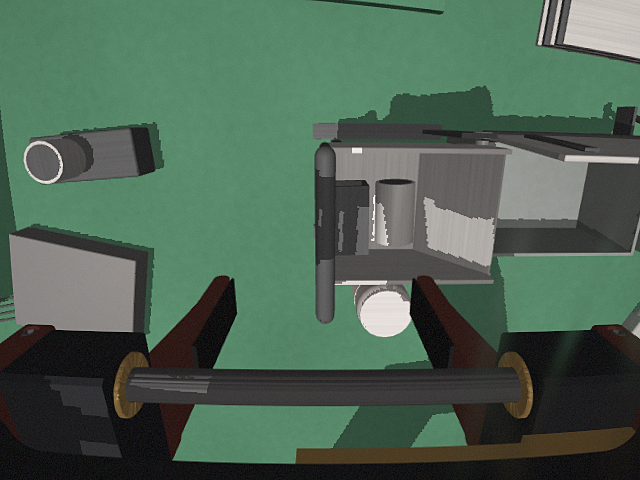

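The wrist view shows the bar vertical along column 325, from (325,147) to (325,320), with both offcuts lying in the skip; the bin's front +y rim corner is at (497,255). I'll cast these rays.

```bash
cat >> h.py <<'E'
def wz(f,uv,z):
    w=np.load(f); K=np.array([[w['fx'],0,w['cx']],[0,w['fx'],w['cy']],[0,0,1.]])
    p=cv2.undistortPoints(np.array([[uv]],float),K,np.array([w['k1'],0,0,0.]))[0,0]
    M=R.from_rotvec(w['r']).as_matrix(); H=w['hand_eye']
    o=M@H[:3,3]+w['p']; d=M@H[:3,:3]@np.array([p[0],p[1],1]); return o+(z-o[2])/d[2]*d
E
python3 - <<'E'
from h import *
np.set_printoptions(precision=1,suppress=True)
a,b=wz("w1.npz",(325,147),254),wz("w1.npz",(325,320),254); print(a,b,(a+b)/2,np.arctan2((b-a)[1],(b-a)[0])-np.pi)
a=wz("w1.npz",(498,257),110);b=wz("w1.npz",(637,251),110);print(a,b)
B=(a+b)/2
E
```

```text
[679.1 139.9 254. ] [551.7 128.2 254. ] [615.4 134.1 254. ] -6.191683949554005
[565.3 -73.5 110. ] [ 587.7 -250.2  110. ]
```

```bash
python3 -m inch '[[[0,1,25,0,0,0,100],[0,1,50,0,0,0,80],[0,1,75,0,0,0,60],[0,1,90,0,0,0,40],[0,1,96,0,0,0,40],[0,1,96,0,0,0,40],[0,1,96,0,0,0,30],[0,1,96,0,0,0,20],[0,1,96,0,0,0,10],[0,1,96,0,0,0,0],[0,1,96,0,0,0,0],[0,1,96,0,0,0,0],[0,1,96,0,0,0,0]]]'
python3 - <<'E'
from workcell import status
import numpy as np
o=status.get_obs();print(o["grasp_force"],o["width"],o["ft_force"])
for a in np.arange(0,1.86,0.05):
    y=155*np.cos(a)-120*np.sin(a)-155; z=155*np.sin(a)+120*np.cos(a)-120
    print(f"{a:.2f} y{-y:.0f} z{-z:.0f}",end="; ")
E
```

```text
t: 3.25
ee_pos: [612.3, 134.6, 256.1]
orientation: [3.138, 0.138, 0.001]
ft_force: [-0.6, -2.6, 4.4]
width: 13.4
grasp_force: 30.0
30.001851618289948 13.41718285680254 [-0.6061396  -2.55991148  4.42465561]
0.00 y-0 z-0; 0.05 y6 z-8; 0.10 y13 z-15; 0.15 y20 z-22; 0.20 y27 z-28; 0.25 y35 z-35; 0.30 y42 z-40; 0.35 y51 z-46; 0.40 y59 z-51; 0.45 y68 z-55; 0.50 y77 z-60; 0.55 y86 z-63; 0.60 y95 z-67; 0.65 y104 z-69; 0.70 y114 z-72; 0.75 y123 z-73; 0.80 y133 z-75; 0.85 y143 z-76; 0.90 y153 z-76; 0.95 y162 z-76; 1.00 y172 z-75; 1.05 y182 z-74; 1.10 y192 z-73; 1.15 y201 z-70; 1.20 y211 z-68; 1.25 y220 z-65; 1.30 y229 z-61; 1.35 y238 z-58; 1.40 y247 z-53; 1.45 y255 z-48; 1.50 y264 z-43; 1.55 y272 z-37; 1.60 y279 z-31; 1.65 y287 z-25; 1.70 y294 z-18; 1.75 y301 z-11; 1.80 y307 z-4; 1.85 y313 z4;
```

Bar gripped (13.4 mm, 30 N). Tipping along the arc, first to 1.0 rad.

```bash
python3 -m inch '[[[0,6,-8,0,0,0,0],[0,13,-15,0,0,0,0],[0,20,-22,0,0,0,0],[0,27,-28,0,0,0,0],[0,35,-35,0,0,0,0],[0,42,-40,0,0,0,0],[0,51,-46,0,0,0,0],[0,59,-51,0,0,0,0],[0,68,-55,0,0,0,0],[0,77,-60,0,0,0,0]]]'
python3 -m inch '[[[0,9,-3,0,0,0,0],[0,18,-7,0,0,0,0],[0,27,-9,0,0,0,0],[0,37,-12,0,0,0,0],[0,46,-13,0,0,0,0],[0,56,-15,0,0,0,0],[0,66,-16,0,0,0,0],[0,76,-16,0,0,0,0],[0,85,-16,0,0,0,0],[0,95,-15,0,0,0,0]]]'
```

```text
t: 4.25
ee_pos: [619.0, 60.5, 317.8]
orientation: [-3.133, -0.138, -0.003]
ft_force: [-1.0, 8.1, 4.9]
width: 13.4
grasp_force: 30.0
t: 5.25
ee_pos: [627.5, -36.1, 332.5]
orientation: [-3.137, -0.138, -0.003]
ft_force: [-1.5, 2.8, 7.7]
width: 13.4
grasp_force: 30.0
```

```bash
python3 -m inch '[[[0,10,1,0,0,0,0],[0,20,2,0,0,0,0],[0,29,5,0,0,0,0],[0,39,7,0,0,0,0],[0,48,10,0,0,0,0],[0,57,14,0,0,0,0],[0,66,17,0,0,0,0],[0,75,22,0,0,0,0],[0,83,27,0,0,0,0],[0,92,32,0,0,0,0],[0,100,38,0,0,0,0],[0,107,44,0,0,0,0],[0,115,50,0,0,0,0],[0,122,57,0,0,0,0],[0,129,64,0,0,0,0],[0,135,71,0,0,0,0],[0,135,71,0,0,0,0],[0,135,71,0,0,0,0],[0,135,71,0,0,0,0],[0,135,71,0,0,0,0]]]'
python3 - <<'E'
from h import *
d=optics.get_image("wrist")["frame"];e=optics.get_image("scene")["frame"][150:390,240:440]
cv2.imwrite("pics/m1.png",np.hstack([cv2.resize(d,(400,480)),cv2.resize(e,(400,480))])[:,:,::-1])
E
```

```text
t: 7.25
ee_pos: [638.5, -170.4, 259.5]
orientation: [-3.138, -0.139, 0.002]
ft_force: [-0.7, 0.4, -2.2]
width: 13.3
grasp_force: 30.0
```

View pics/m1.png

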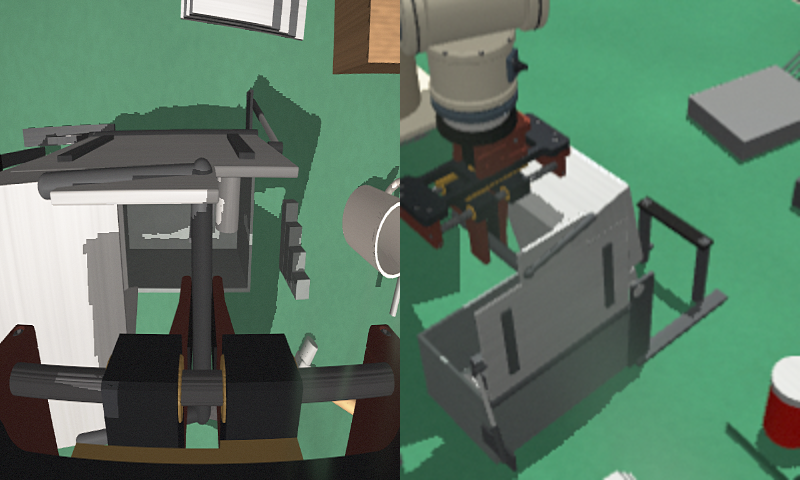

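The wrist view shows the skip dumped over the bin with the pipe in the bin at (228,205); the tube is hidden by the skip. I'll nudge it to the stop, dwell, then bring it back over the same arc.

```bash
python3 -m inch '[[[0,3,3,0,0,0,0],[0,5,6,0,0,0,0],[0,5,6,0,0,0,0],[0,5,6,0,0,0,0],[0,5,6,0,0,0,0],[0,0,0,0,0,0,0],[0,-6,-7,0,0,0,0],[0,-13,-14,0,0,0,0],[0,-20,-21,0,0,0,0],[0,-28,-27,0,0,0,0],[0,-35,-33,0,0,0,0],[0,-43,-39,0,0,0,0],[0,-52,-44,0,0,0,0],[0,-60,-49,0,0,0,0],[0,-69,-54,0,0,0,0],[0,-78,-57,0,0,0,0],[0,-87,-61,0,0,0,0],[0,-96,-64,0,0,0,0],[0,-106,-66,0,0,0,0],[0,-115,-69,0,0,0,0]]]'
python3 - <<'E'
from h import *
o=status.get_obs(); d=optics.get_image("wrist"); cv2.imwrite("pics/w2.png",d["frame"][:,:,::-1])
E
```

```text
t: 9.35
ee_pos: [629.3, -55.9, 330.6]
orientation: [3.137, 0.138, 0.004]
ft_force: [-2.2, -0.9, -0.2]
width: 13.3
grasp_force: 30.0
```

View pics/w2.png

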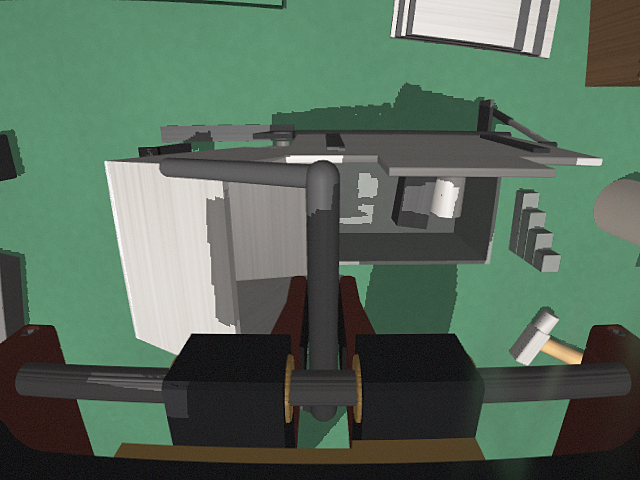

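Both offcuts are in the bin: tube at (410,205), pipe at (446,198). Easing the skip back, slowing near the rest.

```bash
python3 -m inch '[[[0,-10,-1,0,0,0,0],[0,-20,-2,0,0,0,0],[0,-30,-3,0,0,0,0],[0,-39,-3,0,0,0,0],[0,-49,-3,0,0,0,0],[0,-59,-2,0,0,0,0],[0,-69,0,0,0,0,0],[0,-78,1,0,0,0,0],[0,-88,4,0,0,0,0],[0,-97,6,0,0,0,0],[0,-106,10,0,0,0,0],[0,-115,13,0,0,0,0],[0,-124,18,0,0,0,0],[0,-133,22,0,0,0,0],[0,-141,27,0,0,0,0],[0,-150,33,0,0,0,0],[0,-157,38,0,0,0,0],[0,-165,45,0,0,0,0],[0,-168,48,0,0,0,0],[0,-172,51,0,0,0,0]]]'
python3 -m inch '[[[0,-3,3,0,0,0,0],[0,-6,6,0,0,0,0],[0,-9,9,0,0,0,0],[0,-12,12,0,0,0,0],[0,-14,14,0,0,0,0],[0,-15,16,0,0,0,0],[0,-16,18,0,0,0,0],[0,-17,19,0,0,0,0],[0,-18,20,0,0,0,0],[0,-18,21,0,0,0,0],[0,-19,22,0,0,0,0],[0,-19,22,0,0,0,0],[0,-19,22,0,0,0,0]]]'
```

```text
t: 11.4
ee_pos: [613.9, 115.6, 276.9]
orientation: [3.138, 0.138, -0.0]
ft_force: [5.3, -0.1, -2.7]
width: 13.6
grasp_force: 30.0
t: 12.7
ee_pos: [612.1, 134.5, 255.8]
orientation: [-3.138, -0.138, 0.0]
ft_force: [3.2, 5.0, 1.3]
width: 13.5
grasp_force: 30.0
```

```bash
python3 -m inch '[[[0,0,0.5,0,0,0,0],[0,0,1,0,0,0,0],[0,0,1,0,0,0,0],[0,0,1,0,0,0,0]]]'; python3 -m inch '[[[0,0,0.5,0,0,0,0],[0,0,1,0,0,0,0],[0,0,1,0,0,0,0],[0,0,1,0,0,0,0]]]'
```

```text
t: 13.1
ee_pos: [612.1, 134.5, 255.8]
orientation: [-3.138, -0.138, -0.001]
ft_force: [0.5, 5.1, 7.5]
width: 13.2
grasp_force: 30.0
t: 13.5
ee_pos: [612.2, 134.5, 255.6]
orientation: [-3.138, -0.138, -0.002]
ft_force: [-2.0, 4.2, 12.8]
width: 13.4
grasp_force: 30.0
```

Upright on its rest: the reaction grows when pressed. Next: relieve, release, rise, and turn the fingers for the flap.

```bash
cat > q.py <<'E'
from workcell import status
o=status.get_obs(); print([round(float(v),4) for v in o["qpos"]],[round(float(v),1) for v in o["ee_pos"]],[round(float(v),3) for v in o["orientation"]])
E
python3 -m inch '[[[0,0,-1,0,0,0,0],[0,0,-1.5,0,0,0,0],[0,0,-1.5,0,0,0,10],[0,0,-1.5,0,0,0,25],[0,0,-1.5,0,0,0,40],[0,0,-1.5,0,0,0,50],[0,0,-1.5,0,0,0,50],[0,0,-20,0,0,0,50],[0,0,-50,0,0,0,50],[0,0,-90,0,0,0,50],[0,0,-120,0,0,0,50],[0,0,-145,0,0,0,50],[0,0,-145,0,0,0,50],[0,0,-145,0,0,0,50]]]'; python3 q.py
python3 -m inch '[[[0,5,0,0,0,-0.12,50],[0,10,0,0,0,-0.24,50],[0,20,0,0,0,-0.36,50],[0,30,0,0,0,-0.48,50],[0,40,0,0,0,-0.6,50],[0,50,0,0,0,-0.72,50],[0,60,0,0,0,-0.84,50],[0,70,0,0,0,-0.96,50],[0,80,0,0,0,-1.08,50],[0,90,0,0,0,-1.2,50],[0,100,0,0,0,-1.32,50],[0,110,0,0,0,-1.44,50],[0,120,0,0,0,-1.571,50],[0,120,0,0,0,-1.571,50],[0,120,0,0,0,-1.571,50]]]'; python3 q.py
python3 -m inch '[[[10,0,0,-0.12,0,0,50],[20,0,0,-0.24,0,0,50],[30,0,0,-0.36,0,0,50],[30,0,0,-0.48,0,0,50],[30,0,0,-0.6,0,0,50],[30,0,0,-0.72,0,0,50],[30,0,0,-0.72,0,0,50],[30,0,0,-0.72,0,0,50]]]'; python3 q.py
python3 - <<'E'
from h import *
o=status.get_obs(); d=optics.get_image("wrist"); cv2.imwrite("pics/w3.png",d["frame"][:,:,::-1])
np.savez("w3.npz",p=o["ee_pos"],r=o["orientation"],**{k:d[k] for k in ("fx","cx","cy","k1","hand_eye")})
E
```

```text
t: 14.9
ee_pos: [611.9, 133.8, 398.2]
orientation: [3.138, 0.138, -0.0]
ft_force: [-0.5, 0.0, -1.1]
width: 43.8
grasp_force: 0.0
[0.1964, 0.2936, 1.456, -0.0001, 1.3921, 1.6796] [611.9, 133.8, 398.2] [3.138, 0.138, -0.0]
t: 16.4
ee_pos: [622.1, 14.5, 397.0]
orientation: [-2.125, -2.311, 0.003]
ft_force: [-0.3, -0.1, 0.1]
width: 43.9
grasp_force: 0.0
[0.0041, 0.2887, 1.4653, 0.0002, 1.3902, -0.0799] [622.1, 14.5, 397.0] [-2.125, -2.311, 0.003]
t: 17.2
ee_pos: [619.7, 44.8, 398.4]
orientation: [1.735, 1.893, 0.71]
ft_force: [-0.4, -0.2, 0.5]
width: 44.2
grasp_force: 0.0
[0.0371, 0.0219, 1.9431, 0.0765, 0.4617, -0.1054] [619.7, 44.8, 398.4] [1.735, 1.893, 0.71]
```

View pics/w3.png

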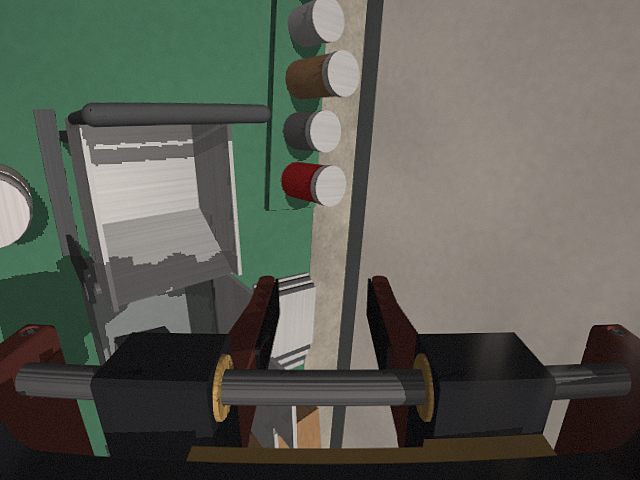

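The skip is upright and empty (bar at (175,113), tray at (160,220)). I'll fit a quick arm model to see how far the tool can tilt at the shut pose.

```bash
python3 - <<'E'
import numpy as np
from scipy.optimize import least_squares
D=[(.4238,1.6306,1.0886,624.5,241),(.2936,1.456,1.3921,np.hypot(611.9,133.8),398.2),(.2887,1.4653,1.3902,622.3,397),(.0219,1.9431,.4617,np.hypot(619.7,44.8),398.4)]
def fk(p,a,b,c):
    a1,L1,L2,e,d,L3=p; s=a+b; t=s+c
    return a1+L1*np.sin(a)+L2*np.sin(s)+e*np.cos(s)+L3*np.sin(t), d+L1*np.cos(a)+L2*np.cos(s)-e*np.sin(s)+L3*np.cos(t)
def f(p):
    r=[]
    for a,b,c,x,z in D: X,Z=fk(p,a,b,c); r+=[X-x,Z-z]
    return np.r_[r,(p-[100,450,450,0,400,300])*.01]
p=least_squares(f,[100,450,450,0,400,300]).x; print(p.round(0),f(p)[:8].round(1))
for r,z in [(557,114),(560,104),(570,150),(600,200)]:
  for tilt in np.arange(.3,1.6,.15):
    best=None
    for g in [(0,1.9),(.5,1.9),(-.5,2.2),(.9,1.5)]:
      s=least_squares(lambda q:np.subtract(fk(p,q[0],q[1],np.pi-tilt-q[0]-q[1]),(r,z)),g); q=s.x
      if s.cost<1:
        q5=np.pi-tilt-q.sum()
        if -.9<q[0]<2.11 and .09<q[1]<2.58: best=(q.round(2),round(q5,2)); 
    print(r,z,round(tilt,2),best)
E
```

```text
[  1. 563. 484.  78. 313. 291.] [-0.   0.1  0.   0.  -0.  -0.   0.  -0.1]
557 114 0.3 (array([0.43, 2.05]), np.float64(0.35))
557 114 0.45 (array([0.43, 2.14]), np.float64(0.12))
557 114 0.6 (array([0.44, 2.23]), np.float64(-0.13))
557 114 0.75 (array([0.49, 2.3 ]), np.float64(-0.4))
557 114 0.9 (array([0.58, 2.36]), np.float64(-0.7))
557 114 1.05 (array([0.69, 2.4 ]), np.float64(-1.01))
557 114 1.2 (array([0.83, 2.42]), np.float64(-1.31))
557 114 1.35 (array([0.98, 2.41]), np.float64(-1.6))
557 114 1.5 (array([1.11, 2.38]), np.float64(-1.85))
560 104 0.3 (array([0.46, 2.05]), np.float64(0.33))
560 104 0.45 (array([0.45, 2.14]), np.float64(0.1))
560 104 0.6 (array([0.47, 2.22]), np.float64(-0.15))
560 104 0.75 (array([0.52, 2.3 ]), np.float64(-0.43))
560 104 0.9 (array([0.61, 2.36]), np.float64(-0.72))
560 104 1.05 (array([0.72, 2.39]), np.float64(-1.03))
560 104 1.2 (array([0.86, 2.41]), np.float64(-1.33))
560 104 1.35 (array([1. , 2.4]), np.float64(-1.61))
560 104 1.5 (array([1.13, 2.36]), np.float64(-1.85))
570 150 0.3 (array([0.38, 2.01]), np.float64(0.45))
570 150 0.45 (array([0
[... 180 characters left out ...]
64(-0.57))
570 150 1.05 (array([0.58, 2.39]), np.float64(-0.87))
570 150 1.2 (array([0.71, 2.41]), np.float64(-1.18))
570 150 1.35 (array([0.85, 2.42]), np.float64(-1.48))
570 150 1.5 (array([0.99, 2.39]), np.float64(-1.74))
600 200 0.3 (array([0.34, 1.92]), np.float64(0.59))
600 200 0.45 (array([0.31, 2.01]), np.float64(0.37))
600 200 0.6 (array([0.3, 2.1]), np.float64(0.14))
600 200 0.75 (array([0.32, 2.19]), np.float64(-0.11))
600 200 0.9 (array([0.36, 2.26]), np.float64(-0.38))
600 200 1.05 (array([0.44, 2.32]), np.float64(-0.67))
600 200 1.2 (array([0.54, 2.36]), np.float64(-0.97))
600 200 1.35 (array([0.67, 2.38]), np.float64(-1.27))
600 200 1.5 (array([0.81, 2.38]), np.float64(-1.54))
```

The fit is exact to 0.1 mm. With the wrist unflipped, about 0.45 rad tilt is available at the shut pose. That is enough to carry the tab edge on the inner face of the front finger all the way down. Untilt and hover over the tab.

```bash
python3 -m inch '[[[0,0,0,0.12,0,0,60],[0,0,0,0.24,0,0,60],[0,0,0,0.36,0,0,60],[0,0,0,0.48,0,0,60],[0,0,0,0.6,0,0,60],[0,0,0,0.72,0,0,60],[0,0,0,0.72,0,0,60],[0,0,0,0.72,0,0,60]]]'; python3 -m inch '[[[-30,10,0,0,0,0,60],[-60,20,0,0,0,0,60],[-90,30,0,0,0,0,60],[-120,40,0,0,0,0,60],[-150,50,0,0,0,0,60],[-180,60,10,0,0,0,60],[-180,60,30,0,0,0,60],[-180,60,50,0,0,0,60],[-180,60,62,0,0,0,60],[-180,60,62,0,0,0,60],[-180,60,62,0,0,0,60]]]'; python3 q.py
python3 - <<'E'
from h import *
o=status.get_obs(); d=optics.get_image("wrist"); cv2.imwrite("pics/w4.png",d["frame"][:,:,::-1])
np.savez("w4.npz",p=o["ee_pos"],r=o["orientation"],**{k:d[k] for k in ("fx","cx","cy","k1","hand_eye")})
E
```

```text
t: 18.05
ee_pos: [621.1, 44.5, 398.3]
orientation: [2.122, 2.316, 0.001]
ft_force: [-0.0, 0.5, -0.7]
width: 52.2
grasp_force: 0.0
t: 19.15
ee_pos: [695.7, -129.4, 337.7]
orientation: [2.121, 2.316, 0.001]
ft_force: [-0.0, -0.2, 0.2]
width: 52.9
grasp_force: 0.0
[-0.2008, 0.4662, 1.337, -0.0, 1.337, -0.2889] [695.7, -129.4, 337.7] [2.121, 2.316, 0.001]
```

View pics/w4.png

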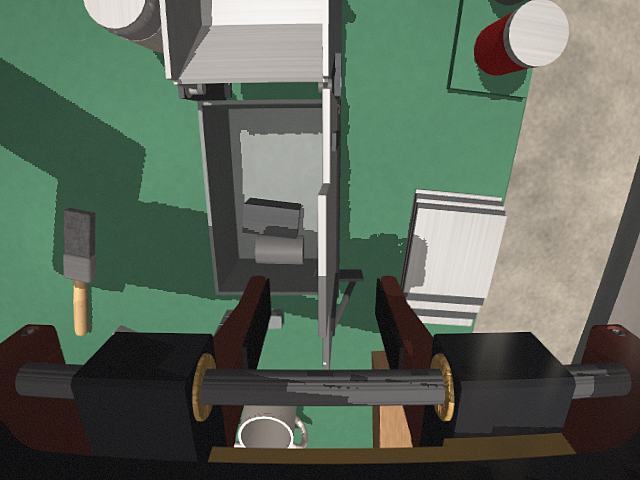

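The tab's top edge is the light strip from (323,183) to (324,335), midway between the fingers; both offcuts lie in the bin at (272,217) and (279,249).

```bash
python3 - <<'E'
from h import *
np.set_printoptions(precision=1,suppress=True)
a,b=wz("w4.npz",(323.5,183),288.5),wz("w4.npz",(324,335),288.5); print(a,b,(a+b)/2,np.linalg.norm(b-a))
for uv in [(203,101),(216,295)]: print(wz("w4.npz",uv,110))
E
```

```text
[691.6 -78.5 288.5] [ 700.3 -172.   288.5] [ 695.9 -125.2  288.5] 93.90976233149544
[569.2 -36.2 110. ]
[ 582.9 -246.1  110. ]
```

Measured tab middle is (696,-127), which agrees with the bin model. Next I'll work out the row tables in the tool frame.

```bash
cat > plan.py <<'E'
import numpy as np
def fr(t): return np.array([np.cos(t),np.sin(t)]),np.array([np.sin(t),-np.cos(t)])
def edge(a,s,w,t):
    n,u=fr(t); P=175*np.array([-np.cos(a),np.sin(a)])+2.5*np.array([-np.sin(a),-np.cos(a)])
    return P+(s-19)*u+w/2*n
def tab(poses):   # list of (a,s,w,tau); first is start
    a=poses[0]; p0=edge(*a); n,u=fr(a[3])
    for q in poses[1:]:
        d=edge(*q)-p0; print(f"a{q[0]:.2f} w{q[2]/.88:.0f}% TCP{edge(*q).round(0)} [0,{d@n:.1f},{d@u:.1f},{-(q[3]-a[3]):.3f},0,0]")
E
python3 - <<'E'
from plan import *
print("A")  # gap of 6.3 in front: a-flap parallel, face 8.8 from mid
A=[]
for a in np.arange(1.5,1.09,-.025):
    t=min(np.pi/2-a,.45); n,u=fr(t); p=179*np.array([-np.cos(a),np.sin(a)]); A.append((a,p,t))
p0=np.array([-12.4,178.])
for a,p,t in A: print(f"a{a:.3f} [0,{p[0]-p0[0]:.1f},{-(p[1]-p0[1]):.1f},{-t:.3f},0,0]")
E
python3 -m inch '[[[0,0,15,0,0,0,50],[0,0,30,0,0,0,40],[0,0,45,0,0,0,30],[0,0,45,0,0,0,20],[0,0,45,0,0,0,20],[0,0,45,0,0,0,20],[0,0,45,0,0,0,20],[0,0,45,0,0,0,20]]]'; python3 q.py
```

```text
A
a1.500 [0,-0.3,-0.6,-0.071,0,0]
a1.475 [0,-4.7,-0.2,-0.096,0,0]
a1.450 [0,-9.2,0.3,-0.121,0,0]
a1.425 [0,-13.6,0.9,-0.146,0,0]
a1.400 [0,-18.0,1.6,-0.171,0,0]
a1.375 [0,-22.4,2.4,-0.196,0,0]
a1.350 [0,-26.8,3.3,-0.221,0,0]
a1.325 [0,-31.2,4.4,-0.246,0,0]
a1.300 [0,-35.5,5.5,-0.271,0,0]
a1.275 [0,-39.8,6.8,-0.296,0,0]
a1.250 [0,-44.0,8.1,-0.321,0,0]
a1.225 [0,-48.3,9.6,-0.346,0,0]
a1.200 [0,-52.5,11.2,-0.371,0,0]
a1.175 [0,-56.6,12.8,-0.396,0,0]
a1.150 [0,-60.7,14.6,-0.421,0,0]
a1.125 [0,-64.8,16.5,-0.446,0,0]
a1.100 [0,-68.8,18.5,-0.450,0,0]
t: 20.0
ee_pos: [695.9, -129.7, 292.4]
orientation: [2.121, 2.316, 0.001]
ft_force: [0.0, 0.5, -0.7]
width: 17.6
grasp_force: 0.0
[-0.2011, 0.5005, 1.3842, 0.0, 1.2558, -0.2891] [695.9, -129.7, 292.4] [2.121, 2.316, 0.001]
```

```bash
python3 -m inch '[[[0,-0.3,-0.6,-0.07,0,0,20],[0,-4.7,-0.2,-0.1,0,0,20],[0,-9.2,0.3,-0.12,0,0,20],[0,-13.6,0.9,-0.15,0,0,20],[0,-18,1.6,-0.17,0,0,20],[0,-22.4,2.4,-0.2,0,0,20],[0,-26.8,3.3,-0.22,0,0,20]]]'; python3 -m inch '[[[0,0,0,0,0,0,20],[0,0,0,0,0,0,20]]]'; python3 q.py
```

```text
t: 20.7
ee_pos: [668.9, -132.1, 288.9]
orientation: [2.013, 2.199, 0.245]
ft_force: [1.4, 0.0, 1.8]
width: 17.8
grasp_force: 0.6
t: 20.9
ee_pos: [668.9, -132.0, 288.6]
orientation: [2.015, 2.2, 0.243]
ft_force: [0.0, 0.5, 0.9]
width: 17.9
grasp_force: 0.5
[-0.2425, 0.3764, 1.6032, 0.0868, 0.9555, -0.3731] [668.9, -132.0, 288.6] [2.015, 2.2, 0.243]
```

The tab follows (≈1 N). Tables for the next phases:

```bash
python3 - <<'E'
from plan import *
n,u=fr(.22); p0=179*np.array([-np.cos(1.35),np.sin(1.35)])
for a in np.arange(1.325,1.09,-.025):
    d=179*np.array([-np.cos(a),np.sin(a)])-p0; print(f"[0,{d@n:.1f},{d@u:.1f},{-(min(np.pi/2-a,.45)-.22):.2f},0,0,20]",end=",")
print()
# phase C at tau .45, w 52.8
s=10
for lo,hi in [(1.1,.6),(.6,.2),(.2,-.05)]:
    print(lo); tab([(a,s,52.8,.45) for a in np.arange(lo,hi-1e-6,-.025)])
E
```

```text
[0,-4.5,0.1,-0.03,0,0,20],[0,-8.9,0.2,-0.05,0,0,20],[0,-13.4,0.5,-0.08,0,0,20],[0,-17.9,0.9,-0.10,0,0,20],[0,-22.3,1.4,-0.13,0,0,20],[0,-26.7,2.0,-0.15,0,0,20],[0,-31.2,2.8,-0.18,0,0,20],[0,-35.6,3.6,-0.20,0,0,20],[0,-39.9,4.5,-0.23,0,0,20],[0,-44.3,5.6,-0.23,0,0,20],
1.1
a1.08 w60% TCP[-66. 172.] [0,-4.4,0.2,-0.000,0,0]
a1.05 w60% TCP[-69. 170.] [0,-8.7,0.5,-0.000,0,0]
a1.03 w60% TCP[-73. 168.] [0,-13.1,1.0,-0.000,0,0]
a1.00 w60% TCP[-77. 165.] [0,-17.4,1.5,-0.000,0,0]
a0.98 w60% TCP[-80. 163.] [0,-21.8,2.1,-0.000,0,0]
a0.95 w60% TCP[-84. 160.] [0,-26.1,2.9,-0.000,0,0]
a0.93 w60% TCP[-87. 158.] [0,-30.4,3.7,-0.000,0,0]
a0.90 w60% TCP[-91. 155.] [0,-34.6,4.7,-0.000,0,0]
a0.88 w60% TCP[-94. 152.] [0,-38.9,5.8,-0.000,0,0]
a0.85 w60% TCP[-98. 149.] [0,-43.1,7.0,-0.000,0,0]
a0.83 w60% TCP[-101.  146.] [0,-47.3,8.2,-0.000,0,0]
a0.80 w60% TCP[-104.  143.] [0,-51.4,9.6,-0.000,0,0]
a0.78 w60% TCP[-107.  140.] [0,-55.5,11.1,-0.000,0,0]
a0.75 w60% TCP[-110.  137.] [0,-59.6,12.7,-0.000,0,0]
a0.73 w60% TCP[-113.  134.] [0,-63.6,14.4,-0.000,0,0]
a0.70 w60% TCP[-116.  130.] [0,-67.6,16.2,-0.000,0,
[... 920 characters left out ...]
0.25 w60% TCP[-150.   60.] [0,-46.2,39.7,-0.000,0,0]
a0.22 w60% TCP[-151.   56.] [0,-48.9,43.1,-0.000,0,0]
a0.20 w60% TCP[-152.   52.] [0,-51.6,46.6,-0.000,0,0]
0.2
a0.18 w60% TCP[-153.   48.] [0,-2.6,3.6,-0.000,0,0]
a0.15 w60% TCP[-154.   43.] [0,-5.0,7.2,-0.000,0,0]
a0.13 w60% TCP[-154.   39.] [0,-7.4,10.8,-0.000,0,0]
a0.10 w60% TCP[-155.   35.] [0,-9.7,14.6,-0.000,0,0]
a0.08 w60% TCP[-155.   30.] [0,-11.9,18.4,-0.000,0,0]
a0.05 w60% TCP[-155.   26.] [0,-13.9,22.2,-0.000,0,0]
a0.03 w60% TCP[-155.   21.] [0,-15.9,26.1,-0.000,0,0]
a0.00 w60% TCP[-155.   17.] [0,-17.8,30.0,-0.000,0,0]
a-0.02 w60% TCP[-155.   13.] [0,-19.6,34.0,-0.000,0,0]
a-0.05 w60% TCP[-155.    8.] [0,-21.3,38.1,-0.000,0,0]
```

```bash
python3 -m inch '[[[0,-4.5,0.1,-0.03,0,0,20],[0,-8.9,0.2,-0.05,0,0,20],[0,-13.4,0.5,-0.08,0,0,20],[0,-17.9,0.9,-0.1,0,0,20],[0,-22.3,1.4,-0.13,0,0,20],[0,-26.7,2,-0.15,0,0,20],[0,-31.2,2.8,-0.18,0,0,20],[0,-35.6,3.6,-0.2,0,0,20],[0,-39.9,4.5,-0.23,0,0,20],[0,-44.3,5.6,-0.23,0,0,20],[0,-44.3,5.6,-0.23,0,0,20],[0,-44.3,5.6,-0.23,0,0,20]]]'; python3 q.py; python3 - <<'E'
from h import *
from workcell import status
o=status.get_obs()
# flap tab corners in scene picture for predicted angles, compared by looking later
X=np.array([.996,.09,0]);Y=np.array([-.09,.996,0]);H=np.array([708,-127,114.])
for a in (1.0,1.1,1.2,1.3):
    E=H-175*np.cos(a)*X+175*np.sin(a)*np.array([0,0,1]); print(a,proj('scene',[E-45*Y,E+45*Y]).round(0).tolist())
e=optics.get_image("scene")["frame"][180:380,220:420]; cv2.imwrite("pics/s5.png",cv2.resize(e[:,:,::-1],(600,600)))
E
```

```text
t: 22.1
ee_pos: [627.0, -135.6, 273.0]
orientation: [1.891, 2.065, 0.472]
ft_force: [-0.9, 2.0, -2.0]
width: 17.6
grasp_force: 0.9
[-0.3076, 0.2697, 1.8532, 0.2923, 0.621, -0.5998] [627.0, -135.6, 273.0] [1.891, 2.065, 0.472]
1.0 [[275.0, 266.0], [307.0, 247.0]]
1.1 [[279.0, 267.0], [312.0, 247.0]]
1.2 [[283.0, 268.0], [316.0, 248.0]]
1.3 [[288.0, 270.0], [322.0, 250.0]]
```

View pics/s5.png

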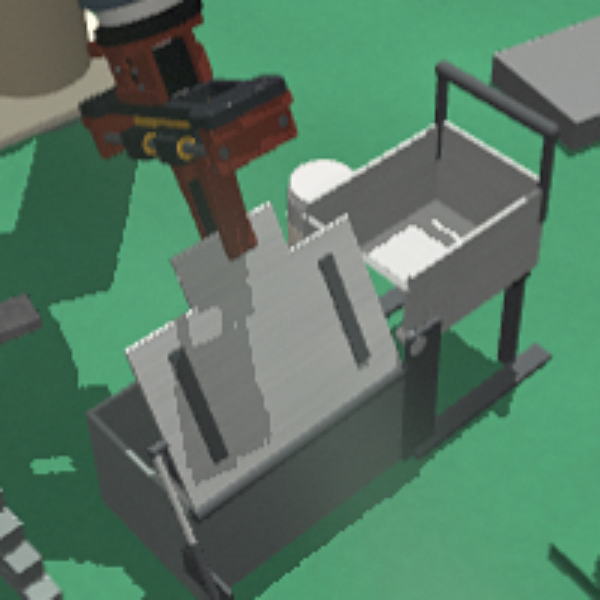

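The tab is caught resting on the front finger: its corners at scene (277,267) and (310,248) give a ≈1.07, and the skip is upright. Widen the fingers while holding the front one in place, then lower from 1.06 to 0.6.

```bash
python3 -m inch '[[[0,2.2,0,0,0,0,25],[0,4.4,-1,0,0,0,30],[0,6.6,-2,0,0,0,35],[0,8.8,-3,0,0,0,40],[0,11,-4,0,0,0,45],[0,13.2,-5,0,0,0,50],[0,15.4,-5,0,0,0,55],[0,17.6,-5,0,0,0,60],[0,17.6,-5,0,0,0,60],[0,17.6,-5,0,0,0,60]]]'; python3 q.py
python3 -m inch '[[[0,-4,0.3,0,0,0,60],[0,-8,0.7,0,0,0,60],[0,-12,1.2,0,0,0,60],[0,-16,1.8,0,0,0,60],[0,-20,2.5,0,0,0,60],[0,-24,3.3,0,0,0,60],[0,-28,4.2,0,0,0,60],[0,-32,5.2,0,0,0,60],[0,-36,6.2,0,0,0,60],[0,-40,7.3,0,0,0,60],[0,-44,8.6,0,0,0,60],[0,-48,10,0,0,0,60],[0,-52,11.5,0,0,0,60],[0,-56,13,0,0,0,60],[0,-60,14.7,0,0,0,60],[0,-64,16.5,0,0,0,60],[0,-68,18.4,0,0,0,60],[0,-72,20.5,0,0,0,60],[0,-76,22.7,0,0,0,60],[0,-80,24.3,0,0,0,60]]]'; python3 q.py
```

```text
t: 23.15
ee_pos: [640.8, -134.5, 285.6]
orientation: [1.89, 2.065, 0.473]
ft_force: [-2.0, -0.6, 0.9]
width: 52.7
grasp_force: 0.9
[-0.2979, 0.2731, 1.8156, 0.2739, 0.6501, -0.5708] [640.8, -134.5, 285.6] [1.89, 2.065, 0.473]
t: 25.15
ee_pos: [579.1, -139.7, 228.2]
orientation: [1.891, 2.065, 0.473]
ft_force: [-2.1, -0.3, -5.6]
width: 52.8
grasp_force: 2.0
[-0.3463, 0.2687, 1.9826, 0.385, 0.5097, -0.7356] [579.1, -139.7, 228.2] [1.891, 2.065, 0.473]
```

Contact holds at a≈0.58. Lower to about 0.2.

```bash
python3 -m inch '[[[0,-3.7,2.3,0,0,0,60],[0,-7.3,4.8,0,0,0,60],[0,-10.9,7.4,0,0,0,60],[0,-14.4,10,0,0,0,60],[0,-17.8,12.7,0,0,0,60],[0,-21.1,15.5,0,0,0,60],[0,-24.4,18.4,0,0,0,60],[0,-27.6,21.4,0,0,0,60],[0,-30.8,24.5,0,0,0,60],[0,-33.8,27.6,0,0,0,60],[0,-36.8,30.8,0,0,0,60],[0,-39.7,34.1,0,0,0,60],[0,-42.5,37.4,0,0,0,60],[0,-45.2,40.8,0,0,0,60],[0,-47.9,44.3,0,0,0,60],[0,-47.9,44.3,0,0,0,60]]]'; python3 q.py
```

```text
t: 26.75
ee_pos: [555.3, -141.9, 167.2]
orientation: [1.891, 2.065, 0.472]
ft_force: [-5.0, -0.2, -6.2]
width: 52.7
grasp_force: 3.7
[-0.3684, 0.3454, 2.067, 0.5536, 0.3729, -0.9385] [555.3, -141.9, 167.2] [1.891, 2.065, 0.472]
```

```bash
python3 -m inch '[[[0,-1.3,1.8,0,0,0,60],[0,-2.6,3.6,0,0,0,60],[0,-3.8,5.4,0,0,0,60],[0,-5,7.2,0,0,0,60],[0,-6.2,9,0,0,0,60],[0,-7.4,10.8,0,0,0,60],[0,-8.6,12.7,0,0,0,60],[0,-9.7,14.6,0,0,0,60],[0,-10.8,16.5,0,0,0,60],[0,-11.9,18.4,0,0,0,60],[0,-12.4,19.3,0,0,0,60],[0,-12.9,20.2,0,0,0,60],[0,-13.4,21.2,0,0,0,60],[0,-13.9,22.2,0,0,0,60]]]'; python3 q.py
```

```text
t: 28.15
ee_pos: [552.5, -142.2, 141.7]
orientation: [1.891, 2.065, 0.472]
ft_force: [-4.7, 0.5, -7.6]
width: 52.8
grasp_force: 4.1
[-0.3711, 0.3918, 2.0846, 0.6576, 0.3208, -1.0514] [552.5, -142.2, 141.7] [1.891, 2.065, 0.472]
```

```bash
python3 -m inch '[[[0,-0.4,0.9,0,0,0,60],[0,-0.8,1.8,0,0,0,60],[0,-1.2,2.7,0,0,0,60],[0,-1.6,3.6,0,0,0,60],[0,-2,4.5,0,0,0,60],[0,-2.4,5.4,0,0,0,60]]]';python3 -m inch '[[[0,-0.2,0.5,0,0,0,60],[0,-0.4,0.9,0,0,0,60],[0,-0.6,1.4,0,0,0,60],[0,-0.8,1.8,0,0,0,60]]]';python3 -m inch '[[[0,-0.2,0.5,0,0,0,60],[0,-0.4,0.9,0,0,0,60],[0,-0.6,1.4,0,0,0,60],[0,-0.8,1.8,0,0,0,60]]]'; python3 q.py
```

```text
t: 28.75
ee_pos: [552.5, -142.2, 135.6]
orientation: [1.891, 2.065, 0.472]
ft_force: [-7.5, -0.8, -7.1]
width: 52.9
grasp_force: 4.6
t: 29.15
ee_pos: [552.5, -142.1, 133.6]
orientation: [1.891, 2.066, 0.472]
ft_force: [-7.5, 0.1, -7.5]
width: 52.7
grasp_force: 4.7
t: 29.55
ee_pos: [552.9, -142.3, 132.5]
orientation: [1.89, 2.064, 0.472]
ft_force: [-11.1, -0.0, 2.9]
width: 53.1
grasp_force: 4.3
[-0.3712, 0.4106, 2.0881, 0.7026, 0.3027, -1.0986] [552.9, -142.3, 132.5] [1.89, 2.064, 0.472]
```

The vertical force has reversed: the flap is on its rest and the finger is now dragging down on its edge. Backing away slowly and horizontally.

```bash
python3 -m inch '[[[0,-0.2,-0.1,0,0,0,60],[0,-0.5,-0.2,0,0,0,60],[0,-0.7,-0.3,0,0,0,60],[0,-0.9,-0.4,0,0,0,60],[0,-1.1,-0.5,0,0,0,60],[0,-1.4,-0.6,0,0,0,60]]]'; python3 -m inch '[[[0,-0.3,-0.1,0,0,0,60],[0,-0.6,-0.3,0,0,0,60],[0,-0.9,-0.4,0,0,0,60],[0,-1.2,-0.6,0,0,0,60],[0,-1.5,-0.7,0,0,0,60],[0,-1.8,-0.9,0,0,0,60],[0,-2.2,-1,0,0,0,60],[0,-2.7,-1.3,0,0,0,60]]]'; python3 q.py
```

```text
t: 30.15
ee_pos: [552.5, -142.6, 132.7]
orientation: [1.889, 2.063, 0.473]
ft_force: [-2.7, 2.1, -3.1]
width: 52.5
grasp_force: 1.6
t: 30.95
ee_pos: [548.7, -142.7, 132.1]
orientation: [1.891, 2.065, 0.473]
ft_force: [-0.3, 0.6, -0.4]
width: 52.5
grasp_force: 0.0
[-0.3753, 0.4074, 2.0961, 0.7153, 0.3008, -1.1153] [548.7, -142.7, 132.1] [1.891, 2.065, 0.473]
```

```bash
python3 -m inch '[[[0,-5,-2.4,0,0,0,60],[0,-11,-5.3,0,0,0,60],[0,-18,-8.7,0,0,0,60],[0,-25,-12,0,0,0,60],[0,-21,-21,0,0,0,60],[0,-12,-39,0,0,0,60],[0,1,-66,0,0,0,60],[0,14,-93,0,0,0,60],[0,27,-120,0,0,0,60],[0,40,-147,0,0,0,60],[0,40,-147,0,0,0,60],[0,40,-147,0,0,0,60]]]'; python3 q.py; python3 - <<'E'
from h import *
X=np.array([.996,.09,0]);Y=np.array([-.09,.996,0]);H=np.array([708,-127,114.])
for a in (0,.06): 
    E=H-175*np.cos(a)*X+175*np.sin(a)*np.array([0,0,1]); print(a,proj('scene',[E-45*Y,E+45*Y]).round(0).tolist())
e=optics.get_image("scene")["frame"][180:380,220:420]; cv2.imwrite("pics/s6.png",cv2.resize(e[:,:,::-1],(600,600)))
E
```

```text
t: 32.15
ee_pos: [520.5, -145.1, 282.1]
orientation: [1.89, 2.064, 0.473]
ft_force: [0.5, -0.2, -0.0]
width: 52.7
grasp_force: 0.0
[-0.4051, 0.105, 2.0406, 0.3607, 0.6237, -0.7478] [520.5, -145.1, 282.1] [1.89, 2.064, 0.473]
0 [[260.0, 294.0], [289.0, 276.0]]
0.06 [[259.0, 291.0], [289.0, 273.0]]
```

View pics/s6.png

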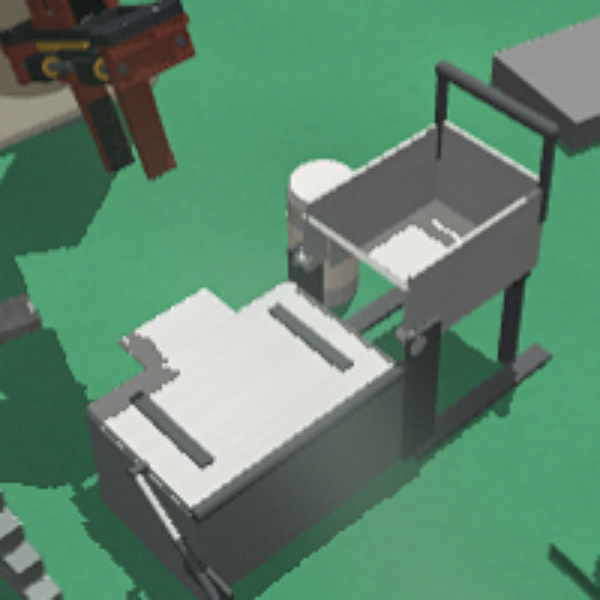

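The flap is shut flat: the tab corners at scene (260,294) and (289,276) match angle 0 exactly. The skip is upright and empty, and the gripper is clear.

```bash
python3 -c "
from workcell import ctrl
print(ctrl.close_job())"
```

```text
the job is handed in; nothing more can be done
None
```

The job is handed in at about 32 s of the allowed 72: both offcuts are in the bin, the skip is back upright on its rest, the flap was eased fully shut, and the arm ended clear of everything without touching the other things.

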